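# Find the hub by its weight

### The job

One of the two closed boxes, the one with the yellow lid and the one with the red lid, holds the steel hub for the next motor; the other holds only a plastic plug, and you can tell them only by weight. Lift the yellow-lidded box well clear of the bench to feel its weight, set it back, then do the same with the red-lidded one. Set the heavier box gently in the middle of the blue tray, and leave the lighter one back where it stood; keep both upright.

Things in the scene. Friction and masses are not known exactly. Their poses are not given: they have to be found in the camera images.
- yellow_box: closed light grey metal box, yellow lid on its top 13 mm, flush with the flat sides and fixed; 56 mm (x) by 72 mm (y) by 64 mm tall (z). Origin: centre of underside, z up; starts upright on the bench. Holds a steel hub (then 0.6 to 0.76 kg in all) or a plastic plug (0.2 to 0.26 kg), with 2 mm of play; one box of the two has the hub, nothing outside shows which. Grips well across the 56 mm with 30 to 40 N.
- red_box: closed light grey metal box, red lid on its top 13 mm, flush with the flat sides and fixed; 56 mm (x) by 72 mm (y) by 64 mm tall (z). Origin: centre of underside, z up; starts upright on the bench. Holds a steel hub (then 0.6 to 0.76 kg in all) or a plastic plug (0.2 to 0.26 kg), with 2 mm of play; one box of the two has the hub, nothing outside shows which. Grips well across the 56 mm with 30 to 40 N.
- tray: shallow open blue plastic kitting tray, empty, fixed to the bench; 160 mm (its x) by 180 mm (its y), 20 mm tall, walls and floor 5 mm thick. Origin: centre of the underside, on the bench, z up; the inner floor is 5 mm above it.
Not all that is in view belongs to the job. There is more than one size of the tray; the job needs the largest. What is shaped like the yellow_box but turquoise is not meant.

How it is judged:
On the way, in this order (a step that is already met when the one before it is completed fails the run):
1. the yellow-lidded box is lifted at least 40 mm off the bench (height (world z) of yellow_box above 0.04 m), for 0.2 s.
2. then the red-lidded box is lifted at least 40 mm off the bench (height (world z) of red_box above 0.04 m), for 0.2 s.
At the end, for the whole second after the job is handed in: The heavier box stands upright (within 10 degrees) and at rest on the floor of the tray, its centre within 60 mm of the tray's; the lighter stands upright and at rest on the bench, within 50 mm of where it started and not touching the tray (((horizontal distance between yellow_box and tray below 0.06 m and z of yellow_box in the frame of tray below 0.015 m and angle between each of yellow_box, red_box's own z axis and vertical below 0.17 rad and contact force between yellow_box and tray above 4.4 N and linear speed of each of yellow_box, red_box below 0.02 m/s and distance of red_box from where it was at the start of the episode below 0.05 m and height (world z) of red_box below 0.01 m and contact force between red_box and tray below 0.1 N) or (horizontal distance between red_box and tray below 0.06 m and z of red_box in the frame of tray below 0.015 m and angle between each of red_box, yellow_box's own z axis and vertical below 0.17 rad and contact force between red_box and tray above 4.4 N and linear speed of each of red_box, yellow_box below 0.02 m/s and distance of yellow_box from where it was at the start of the episode below 0.05 m and height (world z) of yellow_box below 0.01 m and contact force between yellow_box and tray below 0.1 N))).
It fails at once if a box is tipped more than 40 degrees (angle between any of yellow_box, red_box's own z axis and vertical above 0.7 rad).
It fails at once if a box is let fall from more than about 20 mm ((linear speed of yellow_box above 0.6 m/s and contact force between yellow_box and the fingers below 0.2 N) or (linear speed of red_box above 0.6 m/s and contact force between red_box and the fingers below 0.2 N)).
It also fails if it takes over 72 s, if anything falls off the work surface, if the arm or the gripper's body presses on something with over 40 N, if the wrist force passes 120 N, or if a joint passes its speed limit or range.

### The arm

A 7-joint arm with a two-finger parallel gripper is mounted at the origin on the work surface. World frame = base frame: x ahead of the robot, y to its left, z up, the work surface at z = 0. Lengths are in m, angles in rad, forces in N, time in s.
With the tool pointing down it reaches from about 0.35 to 0.9 m from the base axis. Payload 8.1 kg.
Tool frame: the origin (TCP) lies at the very end of the fingers, on their centre line; the grasp point (between the pads) lies 19 mm behind it; x points along the fingers, y is the direction in which the jaws open and shut, and the axes are right-handed (so a half turn about x gives the same grasp; the last joint's range is limited). The gripper opens to 92 mm and grips with 3 to 60 N. Pads are 19 mm wide; open, the fingers measure 130 mm over their backs; the gripper's body (75 mm by 190 mm) begins 47 mm behind the grasp point.
Start: joints at [-1.335, 0.434, 0.025, 1.573, -0.012, 1.134, -0.075], TCP at [0.208, 0.589, 0.189] pointing down, gripper open.
Joint ranges: [-2.62, 2.62], [-0.44, 2.09], [-1.27, 1.32], [0.08, 2.57], [-1.32, 4.46], [0.12, 2], [-2.74, 2.74]. Speed limits (rad/s): [2.22, 2.22, 3.01, 3.01, 3.14, 3.14, 3.14].

### API

Orientations are given as a rotation vector (axis times angle).
In Python, from cell import arm gives the robot as it stands.
- The arm moves only by the tool servo_tool, never from a script. Its argument "plan" is a list of rows, each a list of 2 entries, a list of its own where there are three numbers: the shift along the world's x, y, z in cm, then the turn, a rotation vector about the world's x, y, z in degrees. A call has 1 to 12 rows; each row is the pose to reach, as a shift and turn from the pose measured when the call began; what a row does not reach only later rows make up. A row lasts 1/10 s, in which the tool goes at most 50 mm and 8.59 degrees, less where a joint would pass 70% of its speed; a pose out of reach is approached as far as the arm can. A call with a gripper value outside its range is refused whole. "grip" is the opening, from 0 (shut) to 1 (fully open), set as the call begins (left out, the last holds). The fingers move at their own pace and stop on an object; "squeeze" is the grip in N (left out, the last holds). Time passes only in rows, so rows that repeat a pose let the fingers close. It gives the time, the measured TCP pose, the force and the opening at its end, in the units of the state.
- arm.observe(): the state, without advancing time (a new reading comes with each control period).
- arm.get_image(name): name is "scene" or "top" or "wrist"; returns a dict with "frame" (400x640x3 uint8, blue, green, red), "fx", "fy", "cx", "cy" (pixels), "position" and "rotation" of the camera in the world. Camera axes: x right, y down, z forward; pixel columns grow to the right and rows downward; lengths in m; the calibration is good to about 2 mm. A picture is of the moment at which its call begins. There is no depth.
- arm.sign_off(): hands the job in, once; it reports no verdict.
Trained networks look in a picture, given as the dict that the camera call returned (one of the last four; its "shot" number tells which), for a name from the list of things; names that differ only in an ending like _2 or _b are one class to them, and where a whole thing is asked for, a point or a joint stands for the part that bears it (a point fixed in the world has none). Each returns a list of dicts, best first, with "score" (0 to 1); they miss things now and then, are a little off and sometimes report something else, mostly with a low value. They report only what shows in the picture. A call takes as long as a camera call. They do not tell look-alikes from the thing itself.
- arm.search_frame(picture, query): "at" ([column, row] in pixels, amid what is visible of it).
- arm.trace(picture, query): "pixels" (400x640 bool, what is visible of it) and "at" ([column, row] in pixels, amid what is visible of it).
The state is a dict: "clock": time; "joints": joint angles; "dq": joint speeds; "joint_efforts": joint torques, N m; "position": TCP position; "ee_rot": TCP orientation; "force": force on the tool from outside, world axes, zero at the start; "ft_torque": the same for the moment, N m; "width": opening from 0.0 (shut) to 1.0 (fully open).
Only numpy, scipy, OpenCV 4.12 (cv2) and the standard library are available. Lean on these libraries where they do the work, as an engineer would, in place of code of your own. Each camera call takes 0.05 s, during which the arm holds its last target.

## Working session

There is one attempt and no reset: what is moved stays moved. The work goes in short steps, Python scripts to look and compute and a tool call to move; the robot and the scene stay as the last step left them, time stands still between calls to the robot, and variables do not carry over. Pictures are saved under pics/ and viewed, and the job is handed in when it is done.

Besides the shell and the picture viewer there is one more tool, called as name(argument=value, ...), one argument or row to a line, values as JSON. servo_tool: Moves the arm, as the interface text tells. Its arguments: {"type":"object","properties":{"plan":{"type":"array","items":{"type":"array"}},"grip":{"type":"number"},"squeeze":{"type":"number"}},"required":["plan"]}

```bash
mkdir -p pics; python3 - <<'E'
from cell import arm
import cv2,pickle
s=arm.observe();print({k:s[k] for k in('clock','position','ee_rot','force','width')})
for n in('scene','top'):
    p=arm.get_image(n);cv2.imwrite(f'pics/{n}0.png',p['frame']);pickle.dump(p,open(f'{n}0.pkl','wb'))
    print(n,p['fx'],p['cx'],p['position'],p['rotation'])
    for q in('yellow_box','red_box','tray'):
        print(q,[(d['at'],round(d['score'],2)) for d in arm.search_frame(p,q)])
E
```

```text
{'clock': 0.0, 'position': array([0.20757262, 0.58891642, 0.18823477]), 'ee_rot': array([ 0.26469082,  1.55451166, -0.26716689]), 'force': array([ 0.82524563, -0.4423988 ,  0.66610292]), 'width': 0.9981349698199684}
scene 411.50531312803855 311.9355910777616 [0.89290504 0.61001211 0.55036905] [-0.75461143 -2.46687931  1.25348761]
yellow_box [([307.8, 212.2], 0.86), ([274.1, 253.9], 0.85)]
red_box [([363.5, 255.0], 0.6), ([308.5, 214.3], 0.56)]
tray [([414.1, 217.1], 0.93), ([323.8, 154.7], 0.82), ([241.6, 167.5], 0.56)]
top 371.5605298148458 323.8251780157381 [0.38821425 0.02351378 0.79937039] [-2.19977485  2.16872851 -0.15642408]
yellow_box [([265.8, 114.9], 0.76), ([296.9, 174.3], 0.68)]
red_box [([217.8, 179.3], 0.79)]
tray [([241.9, 270.5], 0.91), ([428.7, 170.5], 0.63), ([400.9, 267.2], 0.59)]
```

View pics/scene0.png

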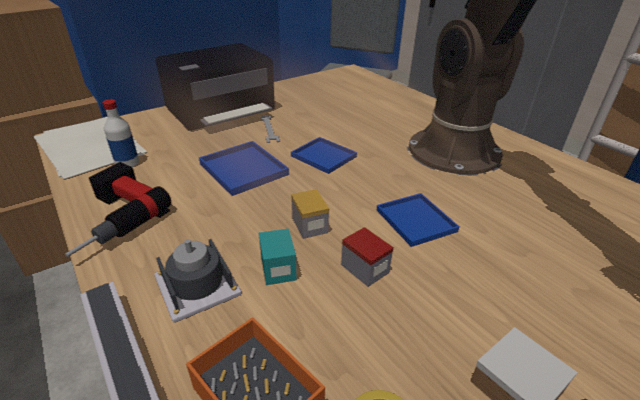

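View pics/top0.png

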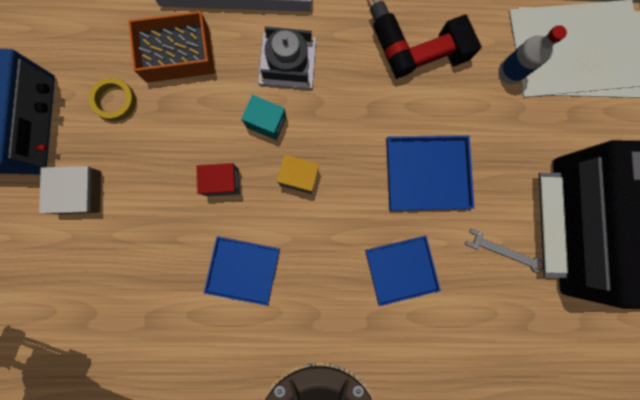

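The scene view shows the yellow box at (310,213), the red box at (367,256), and the turquoise look-alike at (277,256). There are three blue trays: (243,167), (324,155) and (417,218). In the top view, yellow is at (299,174), red at (217,179), turquoise at (264,116), and the trays are at (430,173), (242,270) and (402,270). The one at (430,173) looks largest. Next I'll fit poses with known-size models and check the tray sizes.

```bash
cat > h.py <<'E'
import numpy as np,cv2
from scipy.spatial.transform import Rotation as R
from scipy.optimize import minimize
def proj(p,X):
    r=p['rotation'];r=R.from_rotvec(r) if np.ndim(r)==1 else R.from_matrix(r)
    c=r.inv().apply(np.asarray(X)-p['position'])
    return np.c_[p['fx']*c[:,0]/c[:,2]+p['cx'],p['fy']*c[:,1]/c[:,2]+p['cy']]
def ray(p,uv,z):
    r=R.from_rotvec(p['rotation'])
    d=r.apply([(uv[0]-p['cx'])/p['fx'],(uv[1]-p['cy'])/p['fy'],1]);o=np.array(p['position'])
    return (o+d*(z-o[2])/d[2])[:2]
def cub(x,y,a,w,l,z0,z1):
    P=np.array([[i*w/2,j*l/2,k] for i in(-1,1) for j in(-1,1) for k in(z0,z1)])
    return R.from_rotvec([0,0,a]).apply(P)+[x,y,0]
def hull(p,X): return cv2.convexHull(proj(p,X).astype(np.float32)).reshape(-1,2)
def fit(obs,x0,w,l,z0,z1):
    # obs: list of (picture, mask) ; compare area-moment/IoU at 8x subpixel
    def cost(v):
        c=0
        for p,m in obs:
            h=hull(p,cub(*v,w,l,z0,z1))
            g=cv2.fillConvexPoly(np.zeros(m.shape,np.uint8),np.round(h*16).astype(np.int32),255,cv2.LINE_AA,4)
            g=g/255.;c+=np.abs(g-m).sum()/m.sum()
        return c
    best=None
    for a in np.arange(-90,90,15):
        s=np.array([x0[0],x0[1],np.radians(a)])
        r=minimize(cost,s,method='Nelder-Mead',options=dict(initial_simplex=s+np.array([[0,0,0],[.01,0,0],[0,.01,0],[0,0,.2]])))
        if best is None or r.fun<best.fun:best=r
    return best.x,best.fun/len(obs)
def big(m,at):
    n,l,st,c=cv2.connectedComponentsWithStats(m.astype(np.uint8));
    i=1+np.argmin(np.linalg.norm(c[1:]-at,axis=1)+1000*(st[1:,4]<80));return (l==i).astype(float)
def lid(p,col,at):
    v=cv2.cvtColor(p['frame'],cv2.COLOR_BGR2HSV)
    H,S,V=[v[...,i].astype(int) for i in range(3)]
    m=(S>(170 if col=='y' else 140))&(V>50)&(((H>18)&(H<32)) if col=='y' else ((H<8)|(H>172)))
    return big(m,at)
E
python3 - <<'E'
from h import *;import pickle
s,t=[pickle.load(open(n+'0.pkl','rb')) for n in('scene','top')]
for n,c,a,b in(('yellow','y',(310,202),(299,174)),('red','r',(367,246),(217,179))):
    ms,mt=lid(s,c,a),lid(t,c,b);x0=ray(t,b,.06);print(n,ms.sum(),mt.sum(),x0)
    for o in([(t,mt)],[(s,ms)],[(s,ms),(t,mt)]):
        print(fit(o,x0,.056,.072,.051,.064))
im=t['frame'];v=cv2.cvtColor(im,cv2.COLOR_BGR2HSV)
for b in((430,173),(242,270),(402,270)):
    m=big((v[...,0]>100)&(v[...,0]<130)&(v[...,1]>150),b)
    pts=np.argwhere(m>0)[:,::-1]
    w=np.array([ray(t,q,.015) for q in pts],np.float32)
    print('tray',cv2.minAreaRect(w*1000))
cv2.imwrite('pics/crop.png',cv2.resize(im[90:320,190:490],None,fx=2.6,fy=2.6,interpolation=2))
E
```

```text
yellow 1.0 1019.0 [0.51200625 0.04695919]
(array([ 0.51479745,  0.04953069, -0.24009425]), np.float64(0.09592641767207374))
(array([ 0.33058878, -3.19088261, 31.81923568]), np.float64(1.0))
(array([ 0.33058878, -3.19088261, 31.81923568]), np.float64(1.0))
red 1036.0 1078.0 [0.4989072  0.20967986]
(array([0.50087318, 0.21286698, 0.0800349 ]), np.float64(0.09949070537305832))
(array([0.49809924, 0.20985133, 0.08378204]), np.float64(0.1669619199030964))
(array([0.50096482, 0.21233695, 0.07852918]), np.float64(0.1385781093764287))
tray ((528.393798828125, -233.56741333007812), (157.9958953857422, 179.75730895996094), 2.1074280738830566)
tray ((315.8446044921875, 162.4813690185547), (129.9976348876953, 115.01020050048828), 79.40497589111328)
tray ((319.6640319824219, -172.15805053710938), (115.08930206298828, 129.88372802734375), 13.79200267791748)
```

View pics/crop.png

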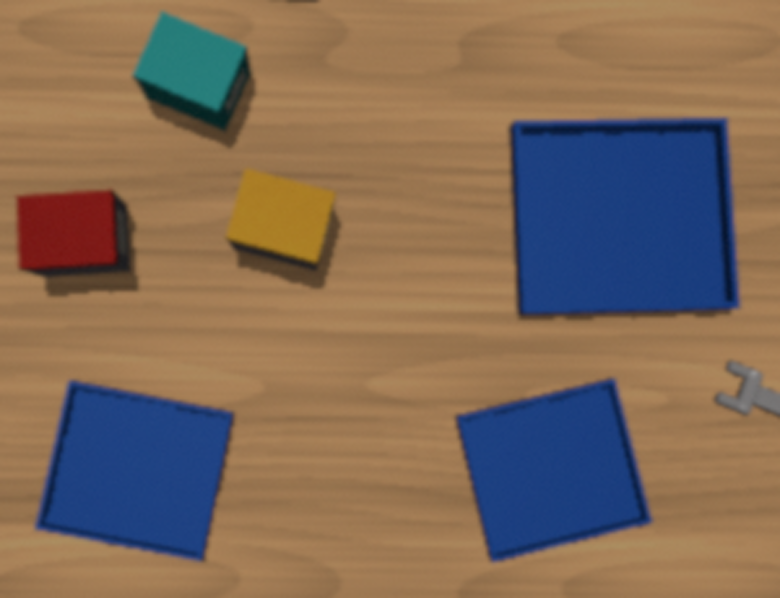

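Yellow is the true yellow-lidded box (crop (281,217)), distinct from the turquoise one at (192,68). The right-hand tray measures 158×180 mm, so it is the largest. I'll refine the lid fits using the top face only.

```bash
python3 - <<'E'
from h import *;import pickle
s,t=[pickle.load(open(n+'0.pkl','rb')) for n in('scene','top')]
for p,n,c,b in((t,'yellow','y',(299,174)),(t,'red','r',(217,179)),(s,'yellow','y',(310,201)),(s,'red','r',(367,244))):
    v=cv2.cvtColor(p['frame'],cv2.COLOR_BGR2HSV);i,j=b[::-1];print(n,v[i,j])
    H,S,V=[v[...,k].astype(int) for k in range(3)];h,ss,vv=map(int,v[i,j])
    m=big((abs((H-h+90)%180-90)<6)&(S>ss-50)&(abs(V-vv)<40),b)
    pts=np.argwhere(m>0)[:,::-1];w=np.array([ray(p,q,.064) for q in pts],np.float32)
    r=cv2.minAreaRect(w*1000);print(m.sum(),r,w.mean(0))
    print(fit([(p,m)],w.mean(0),.056,.072,.0639,.064))
from cell import arm
st=arm.observe();print(R.from_rotvec(st['ee_rot']).as_matrix().round(3))
E
```

```text
yellow [ 20 198 171]
1030.0 ((515.6044921875, 49.701168060302734), (73.6908187866211, 56.958702087402344), 75.91786193847656) [0.51554036 0.04997181]
(array([ 0.51572009,  0.04977969, -0.24377534]), np.float64(0.05833999619265182))
red [  1 210 125]
1014.0 ((500.4295349121094, 212.3420867919922), (55.91123962402344, 72.22815704345703), 5.042349338531494) [0.50052416 0.2126428 ]
(array([0.5009361 , 0.21263019, 0.08841864]), np.float64(0.10139227288548555))
yellow [ 20 158 160]
622.0 ((516.14013671875, 50.397857666015625), (76.24324035644531, 60.50830078125), 74.65960693359375) [0.515263   0.05106524]
(array([ 0.5147073 ,  0.05006733, -0.24653982]), np.float64(0.06454826303511758))
red [  1 180 129]
864.0 ((501.6173095703125, 214.29812622070312), (57.01999282836914, 72.43128967285156), 5.437689781188965) [0.502016   0.21520258]
(array([0.50124635, 0.21376899, 0.09416791]), np.float64(0.08823983297022513))
[[-0.     0.332  0.943]
 [-0.     0.943 -0.332]
 [-1.    -0.     0.   ]]
```

servo_tool(
  plan=[
    [[2.5,-4.5,0],[0,0,-8]],
    [[5,-9,0],[0,0,-15]],
    [[7.7,-13.5,0],[0,0,-23]],
    [[10.2,-18,0],[0,0,-30]],
    [[12.8,-22.5,0],[0,0,-38]],
    [[15.4,-27,0],[0,0,-45]],
    [[18,-31.5,0],[0,0,-53]],
    [[20.5,-36,0],[0,0,-60]],
    [[23,-40.4,0],[0,0,-67]],
    [[25.6,-45,0],[0,0,-74]],
    [[28.2,-49.5,0],[0,0,-80]],
    [[30.7,-53.9,0],[0,0,-84.5]],
  ],
  grip=1,
)

```text
clock: 1.6
position: [0.5054, 0.0664, 0.1893]
ee_rot: [1.389, 1.082, -1.388]
force: [1.1, 0.8, 0.2]
width: 0.997
```

```bash
cat > obs.py <<'E'
from cell import arm
from h import *
s=arm.observe();r=R.from_rotvec(s['ee_rot']).as_matrix()
print(s['clock'],s['position'].round(4),'jaw heading',np.degrees(np.arctan2(r[1,1],r[0,1])).round(1),'down',r[:,0].round(3),'F',s['force'].round(2),'T',s['ft_torque'].round(2),'w',round(s['width'],3),s['joint_efforts'].round(2),'dq',abs(s['dq']).max().round(3))
E
python3 - <<'E'
import obs
from h import *
p=obs.arm.get_image('wrist');cv2.imwrite('pics/w1.png',p['frame'])
m=[(d['at'],d['score']) for d in obs.arm.search_frame(p,'yellow_box')];print(m)
import obs as o
print(proj(p,[[.515,.05,.064]]))
E
```

```text
1.6 [0.5054 0.0664 0.1893] jaw heading -14.1 down [ 0.001  0.001 -1.   ] F [1.11 0.8  0.19] T [-0.02  0.01  0.04] w 0.997 [ -4.81 -50.17   4.87 -26.87   0.83   0.07  -1.42] dq 0.782
[([328.8, 185.9], 0.77), ([423.6, 90.1], 0.65)]
[[329.44421439 189.64914556]]
```

View pics/w1.png

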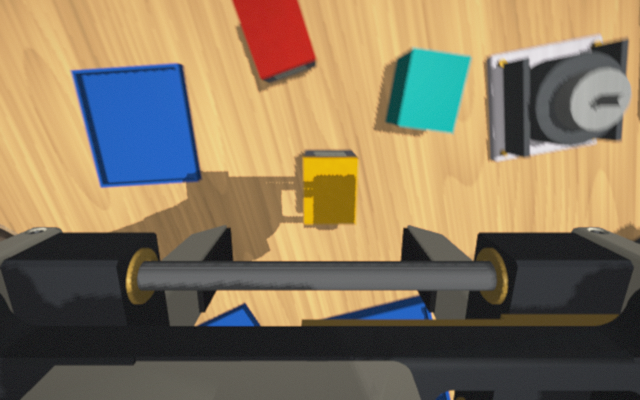

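The wrist view shows the yellow box at (330,188), square to the jaws and matching my projection at (329,190).

```bash
python3 obs.py
```

```text
1.7 [0.5075 0.0607 0.1897] jaw heading -14.6 down [ 0.003 -0.003 -1.   ] F [-0.67 -0.1  -0.78] T [-0.08  0.07 -0.  ] w 1.0 [  1.36 -43.49   5.64 -30.37  -0.34  -0.13   0.7 ] dq 0.098
```

servo_tool(
  plan=[
    [[0.75,-1.1,-2],[0,0,0.6]],
    [[0.75,-1.1,-5],[0,0,0.6]],
    [[0.75,-1.1,-8],[0,0,0.6]],
    [[0.75,-1.1,-10],[0,0,0.6]],
    [[0.75,-1.1,-10.2],[0,0,0.6]],
    [[0.75,-1.1,-10.2],[0,0,0.6]],
  ],
)

```text
clock: 2.3
position: [0.5149, 0.0498, 0.0878]
ee_rot: [1.386, 1.08, -1.386]
force: [0.4, -0.1, 0.5]
width: 1.001
```

```bash
python3 obs.py
```

```text
2.3 [0.5149 0.0498 0.0878] jaw heading -14.0 down [ 0.002 -0.003 -1.   ] F [ 0.41 -0.12  0.46] T [-0.04  0.1   0.03] w 1.001 [  0.07 -50.35   6.29 -23.56  -0.15  -0.14   0.09] dq 0.024
```

Descend to z≈0.018, then close.

servo_tool(
  plan=[
    [[0,0,-2],[0,0,0]],
    [[0,0,-4],[0,0,0]],
    [[0,0,-5.5],[0,0,0]],
    [[0,0,-6.5],[0,0,0]],
    [[0,0,-7],[0,0,0]],
    [[0,0,-7],[0,0,0]],
    [[0,0,-7],[0,0,0]],
  ],
)

```text
clock: 3.0
position: [0.5155, 0.0499, 0.0186]
ee_rot: [1.387, 1.079, -1.385]
force: [-0.9, 0.2, 0.6]
width: 0.998
```

servo_tool(
  plan=[
    [[0,0,0],[0,0,0]],
    [[0,0,0],[0,0,0]],
    [[0,0,0],[0,0,0]],
    [[0,0,0],[0,0,0]],
    [[0,0,0],[0,0,0]],
    [[0,0,0],[0,0,0]],
    [[0,0,0],[0,0,0]],
    [[0,0,0],[0,0,0]],
  ],
  grip=0,
  squeeze=35,
)

```text
clock: 3.8
position: [0.5153, 0.05, 0.0186]
ee_rot: [1.387, 1.079, -1.385]
force: [-2.9, -0.0, 3.7]
width: 0.607
```

```bash
python3 obs.py
```

```text
3.8 [0.5153 0.05   0.0186] jaw heading -14.0 down [ 0.003 -0.002 -1.   ] F [-2.89 -0.03  3.69] T [0.04 0.51 0.03] w 0.607 [ 2.900e-01 -5.550e+01  7.340e+00 -2.048e+01  1.000e-02 -6.700e-01
  1.000e-02] dq 0.001
```

Width reads 56 mm, so it is gripped. Lift 8 cm and weigh.

servo_tool(
  plan=[
    [[0,0,1],[0,0,0]],
    [[0,0,2.5],[0,0,0]],
    [[0,0,4.5],[0,0,0]],
    [[0,0,6.5],[0,0,0]],
    [[0,0,8],[0,0,0]],
    [[0,0,8],[0,0,0]],
    [[0,0,8],[0,0,0]],
    [[0,0,8],[0,0,0]],
    [[0,0,8],[0,0,0]],
    [[0,0,8],[0,0,0]],
    [[0,0,8],[0,0,0]],
  ],
)

```text
clock: 4.9
position: [0.5151, 0.0499, 0.0982]
ee_rot: [1.386, 1.08, -1.386]
force: [-0.0, 0.5, -7.5]
width: 0.604
```

```bash
python3 - <<'E'
import obs
from h import *
F=[]
for i in range(4):
    p=obs.arm.get_image('scene');F.append(obs.arm.observe()['force'])
print(np.array(F).round(2));cv2.imwrite('pics/s2.png',p['frame'])
E
```

```text
4.9 [0.5151 0.0499 0.0982] jaw heading -14.0 down [ 0.002 -0.003 -1.   ] F [-0.01  0.52 -7.47] T [-0.14  0.08 -0.02] w 0.604 [-1.000e-02 -5.455e+01  7.120e+00 -2.721e+01 -3.000e-02  1.000e-02
  0.000e+00] dq 0.003
[[ 0.2  -0.36 -7.12]
 [ 0.45  0.34 -7.11]
 [ 0.26 -0.59 -6.34]
 [-0.15 -0.32 -7.47]]
```

View pics/s2.png

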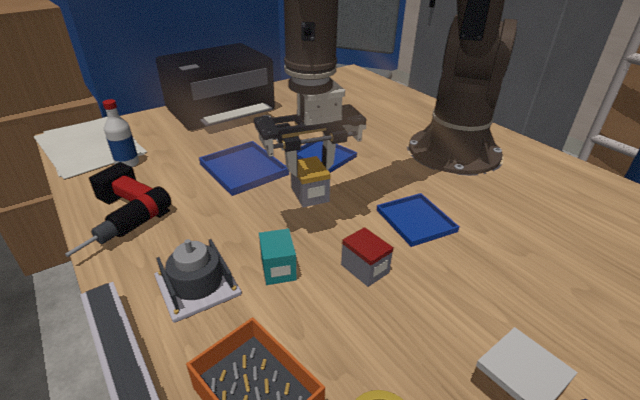

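The image shows the yellow box held clear at (311,180). It weighs about 7.1 N (~0.72 kg), which points to the hub. Set it back, then weigh red.

servo_tool(
  plan=[
    [[0,0,-2],[0,0,0]],
    [[0,0,-4],[0,0,0]],
    [[0,0,-5.5],[0,0,0]],
    [[0,0,-6.5],[0,0,0]],
    [[0,0,-7.2],[0,0,0]],
    [[0,0,-7.6],[0,0,0]],
    [[0,0,-7.8],[0,0,0]],
    [[0,0,-7.9],[0,0,0]],
    [[0,0,-7.95],[0,0,0]],
    [[0,0,-7.95],[0,0,0]],
  ],
)

```text
clock: 6.1
position: [0.5156, 0.05, 0.0193]
ee_rot: [1.387, 1.079, -1.385]
force: [-0.0, 0.2, -7.1]
width: 0.603
```

```bash
python3 obs.py
```

```text
6.1 [0.5156 0.05   0.0193] jaw heading -14.0 down [ 0.004 -0.002 -1.   ] F [-0.02  0.21 -7.13] T [-0.05  0.09 -0.03] w 0.603 [ 3.000e-02 -5.993e+01  7.870e+00 -2.197e+01 -4.000e-02 -2.000e-02
  1.000e-02] dq 0.001
```

Still hanging less than 1 mm up; lower slightly, then release.

servo_tool(
  plan=[
    [[0,0,-0.05],[0,0,0]],
    [[0,0,-0.1],[0,0,0]],
    [[0,0,-0.15],[0,0,0]],
    [[0,0,-0.15],[0,0,0]],
  ],
)

```text
clock: 6.5
position: [0.5159, 0.0501, 0.0186]
ee_rot: [1.388, 1.079, -1.384]
force: [-1.8, 0.1, 4.9]
width: 0.606
```

servo_tool(
  plan=[
    [[0,0,0],[0,0,0]],
    [[0,0,0],[0,0,0]],
    [[0,0,0],[0,0,0]],
    [[0,0,0],[0,0,0]],
    [[0,0,0],[0,0,0]],
    [[0,0,0],[0,0,0]],
  ],
  grip=1,
)

```text
clock: 7.1
position: [0.5159, 0.0501, 0.0186]
ee_rot: [1.388, 1.079, -1.384]
force: [-0.4, -0.2, 0.3]
width: 0.996
```

```bash
python3 obs.py
```

```text
7.1 [0.5159 0.0501 0.0186] jaw heading -14.0 down [ 0.004 -0.002 -1.   ] F [-0.38 -0.23  0.29] T [-0.11  0.04  0.01] w 0.996 [ 0.000e+00 -5.680e+01  7.240e+00 -2.017e+01 -4.000e-02  0.000e+00
 -0.000e+00] dq 0.001
```

servo_tool(
  plan=[
    [[0,0,2],[0,0,0]],
    [[0,0,5],[0,0,0]],
    [[0,0,9],[0,0,0]],
    [[0,0,10],[0,0,0]],
    [[-0.3,3,10],[0,0,5]],
    [[-0.8,7,10],[0,0,10]],
    [[-1.2,12,10],[0,0,15]],
    [[-1.5,16.3,10],[0,0,19]],
    [[-1.5,16.3,10],[0,0,19]],
    [[-1.5,16.3,10],[0,0,19]],
  ],
)

```text
clock: 8.1
position: [0.5004, 0.214, 0.118]
ee_rot: [1.144, 1.247, -1.141]
force: [-0.1, -0.2, -0.2]
width: 0.997
```

```bash
python3 - <<'E'
import obs
from h import *
p=obs.arm.get_image('wrist');cv2.imwrite('pics/w3.png',p['frame'])
print(proj(p,np.r_[cub(.501,.213,.09,.056,.072,.064,.064)[::2],cub(.5155,.05,-.244,.056,.072,.064,.064)[::2]]).round())
E
```

```text
8.1 [0.5004 0.214  0.118 ] jaw heading 5.1 down [ 0.004 -0.001 -1.   ] F [-0.09 -0.22 -0.21] T [-0.1   0.08  0.01] w 0.997 [-2.650e+00 -5.427e+01  3.790e+00 -2.757e+01 -3.800e-01 -5.000e-02
 -3.000e-02] dq 0.041
[[285. 238.]
 [282. 154.]
 [350. 238.]
 [353. 154.]
 [279. 381.]
 [302. 322.]
 [332. 395.]
 [358. 338.]]
```

View pics/w3.png

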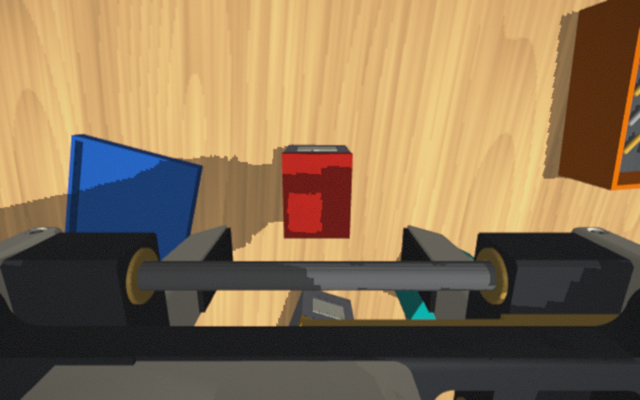

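The red lid spans (283,153) to (352,238), matching the projected outline and square to the jaws. Descend and grip.

servo_tool(
  plan=[
    [[0.05,0,-2.5],[0,0,0]],
    [[0.05,0,-5],[0,0,0]],
    [[0.05,0,-7],[0,0,0]],
    [[0.05,0,-8.7],[0,0,0]],
    [[0.05,0,-9.6],[0,0,0]],
    [[0.05,0,-9.95],[0,0,0]],
    [[0.05,0,-9.95],[0,0,0]],
    [[0.05,0,-9.95],[0,0,0]],
  ],
)

```text
clock: 8.95
position: [0.5018, 0.2123, 0.0194]
ee_rot: [1.147, 1.244, -1.143]
force: [0.3, 0.3, 0.3]
width: 1.005
```

servo_tool(
  plan=[
    [[0,0,0],[0,0,0]],
    [[0,0,0],[0,0,0]],
    [[0,0,0],[0,0,0]],
    [[0,0,0],[0,0,0]],
    [[0,0,0],[0,0,0]],
    [[0,0,0],[0,0,0]],
    [[0,0,0],[0,0,0]],
    [[0,0,0],[0,0,0]],
  ],
  grip=0,
  squeeze=35,
)

```text
clock: 9.75
position: [0.5017, 0.2123, 0.0194]
ee_rot: [1.147, 1.244, -1.143]
force: [-0.9, 0.3, 2.2]
width: 0.603
```

```bash
python3 obs.py
```

```text
9.75 [0.5017 0.2123 0.0194] jaw heading 4.9 down [ 0.005 -0.001 -1.   ] F [-0.9   0.35  2.2 ] T [-0.1   0.21 -0.04] w 0.603 [ 2.300e-01 -5.986e+01  6.550e+00 -2.129e+01  1.000e-02 -2.800e-01
 -1.000e-02] dq 0.002
```

servo_tool(
  plan=[
    [[0,0,1],[0,0,0]],
    [[0,0,2.5],[0,0,0]],
    [[0,0,4.5],[0,0,0]],
    [[0,0,6.5],[0,0,0]],
    [[0,0,8],[0,0,0]],
    [[0,0,8],[0,0,0]],
    [[0,0,8],[0,0,0]],
    [[0,0,8],[0,0,0]],
    [[0,0,8],[0,0,0]],
    [[0,0,8],[0,0,0]],
    [[0,0,8],[0,0,0]],
  ],
)

```text
clock: 10.85
position: [0.5016, 0.2121, 0.099]
ee_rot: [1.147, 1.244, -1.143]
force: [-0.9, 0.2, -2.8]
width: 0.603
```

```bash
python3 - <<'E'
import obs
from h import *
F=[]
for i in range(4):
    p=obs.arm.get_image('scene');F.append(obs.arm.observe()['force'])
print(np.array(F).round(2));cv2.imwrite('pics/s4.png',p['frame'])
import importlib;importlib.reload(obs)
E
```

```text
10.85 [0.5016 0.2121 0.099 ] jaw heading 4.9 down [ 0.004 -0.001 -1.   ] F [-0.9   0.25 -2.8 ] T [-0.02  0.1  -0.03] w 0.603 [-1.000e-02 -5.712e+01  6.080e+00 -2.649e+01 -4.000e-02 -0.000e+00
  0.000e+00] dq 0.003
[[-0.41  0.84 -2.42]
 [ 0.05  0.02 -2.87]
 [ 0.81  0.7  -2.11]
 [ 0.06  0.28 -2.39]]
11.05 [0.5018 0.2123 0.0993] jaw heading 4.9 down [ 0.005 -0.001 -1.   ] F [ 0.06  0.28 -2.39] T [-0.1   0.07  0.02] w 0.6 [ 0.000e+00 -5.708e+01  6.080e+00 -2.654e+01 -4.000e-02 -1.000e-02
 -0.000e+00] dq 0.002
```

View pics/s4.png

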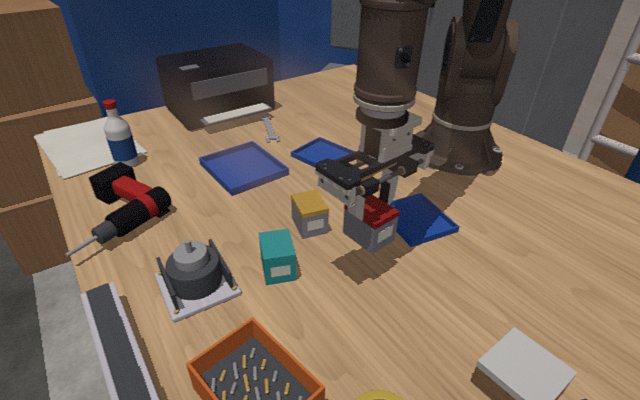

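The red box is lifted at (370,222) and weighs about 2.5 N (0.25 kg), so it is the lighter one. Yellow stands where it started at (310,213). Set red back.

servo_tool(
  plan=[
    [[0,0,-2],[0,0,0]],
    [[0,0,-4],[0,0,0]],
    [[0,0,-5.5],[0,0,0]],
    [[0,0,-6.5],[0,0,0]],
    [[0,0,-7.2],[0,0,0]],
    [[0,0,-7.6],[0,0,0]],
    [[0,0,-7.8],[0,0,0]],
    [[0,0,-7.9],[0,0,0]],
    [[0,0,-8],[0,0,0]],
    [[0,0,-8.05],[0,0,0]],
    [[0,0,-8.1],[0,0,0]],
    [[0,0,-8.1],[0,0,0]],
  ],
)

```text
clock: 12.25
position: [0.502, 0.2125, 0.0194]
ee_rot: [1.148, 1.245, -1.142]
force: [-3.0, -1.1, 10.2]
width: 0.604
```

```bash
python3 obs.py
```

```text
12.25 [0.502  0.2125 0.0194] jaw heading 4.9 down [ 0.005  0.    -1.   ] F [-2.96 -1.09 10.21] T [-0.34  0.76 -0.02] w 0.604 [ 1.500e-01 -5.669e+01  6.090e+00 -2.122e+01 -1.500e-01 -1.190e+00
 -1.000e-02] dq 0.004
```

On the bench. Release.

servo_tool(
  plan=[
    [[0,0,0],[0,0,0]],
    [[0,0,0],[0,0,0]],
    [[0,0,0],[0,0,0]],
    [[0,0,0],[0,0,0]],
    [[0,0,0],[0,0,0]],
    [[0,0,0],[0,0,0]],
  ],
  grip=1,
)

```text
clock: 12.85
position: [0.502, 0.2125, 0.0193]
ee_rot: [1.148, 1.244, -1.142]
force: [0.6, 0.4, 0.1]
width: 0.994
```

servo_tool(
  plan=[
    [[0,0,2],[0,0,0]],
    [[0,0,5],[0,0,0]],
    [[0,0,9],[0,0,0]],
    [[0,0,10],[0,0,0]],
    [[0.3,-3,10],[0,0,-5]],
    [[0.7,-7,10],[0,0,-10]],
    [[1.1,-12,10],[0,0,-15]],
    [[1.35,-16.2,10],[0,0,-19]],
    [[1.35,-16.2,10],[0,0,-19]],
    [[1.35,-16.2,10],[0,0,-19]],
    [[1.35,-16.2,10],[0,0,-19]],
  ],
)

```text
clock: 13.95
position: [0.5151, 0.0512, 0.1187]
ee_rot: [1.389, 1.079, -1.385]
force: [1.2, -0.3, -1.0]
width: 1.0
```

```bash
python3 - <<'E'
import obs
from h import *
p=obs.arm.get_image('wrist');cv2.imwrite('pics/w5.png',p['frame'])
print(proj(p,cub(.5155,.05,-.244,.056,.072,.064,.064)[::2]).round())
E
```

```text
13.95 [0.5151 0.0512 0.1187] jaw heading -14.0 down [ 0.004 -0.001 -1.   ] F [ 1.19 -0.27 -1.05] T [-0.09  0.08  0.  ] w 1.0 [ 1.310e+00 -5.027e+01  7.180e+00 -2.602e+01  4.000e-02 -2.000e-02
 -0.000e+00] dq 0.016
[[285. 237.]
 [282. 154.]
 [350. 237.]
 [353. 154.]]
```

View pics/w5.png

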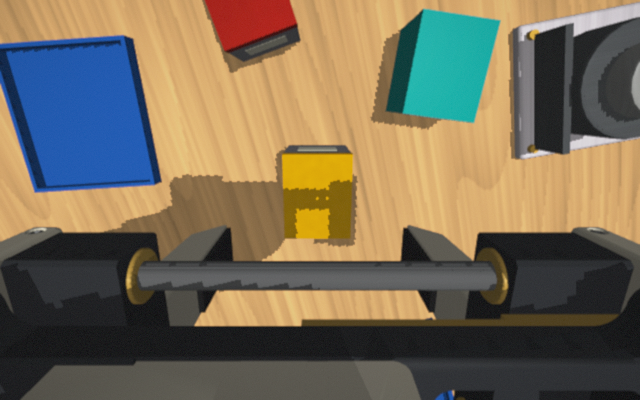

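Yellow lid at (283–352, 153–238), again matching the projection; red stands at the top.

servo_tool(
  plan=[
    [[0.05,-0.1,-2.5],[0,0,0]],
    [[0.05,-0.1,-5],[0,0,0]],
    [[0.05,-0.1,-7],[0,0,0]],
    [[0.05,-0.1,-8.7],[0,0,0]],
    [[0.05,-0.1,-9.6],[0,0,0]],
    [[0.05,-0.1,-10],[0,0,0]],
    [[0.05,-0.1,-10],[0,0,0]],
    [[0.05,-0.1,-10],[0,0,0]],
  ],
)

```text
clock: 14.8
position: [0.5162, 0.0509, 0.0194]
ee_rot: [1.389, 1.08, -1.383]
force: [1.0, 0.3, -0.4]
width: 1.001
```

servo_tool(
  plan=[
    [[0,0,0],[0,0,0]],
    [[0,0,0],[0,0,0]],
    [[0,0,0],[0,0,0]],
    [[0,0,0],[0,0,0]],
    [[0,0,0],[0,0,0]],
    [[0,0,0],[0,0,0]],
    [[0,0,0],[0,0,0]],
    [[0,0,0],[0,0,0]],
  ],
  grip=0,
  squeeze=38,
)

```text
clock: 15.6
position: [0.5161, 0.0509, 0.0195]
ee_rot: [1.388, 1.08, -1.383]
force: [-0.7, -0.1, 2.5]
width: 0.601
```

servo_tool(
  plan=[
    [[0,0,1],[0,0,0]],
    [[0,0,2.5],[0,0,0]],
    [[0,0,4.5],[0,0,0]],
    [[0,0,6.5],[0,0,0]],
    [[0,0,8],[0,0,0]],
    [[0,0,8],[0,0,0]],
    [[0,0,8],[0,0,0]],
  ],
)

```text
clock: 16.3
position: [0.5156, 0.051, 0.0991]
ee_rot: [1.388, 1.08, -1.383]
force: [-0.5, -0.0, -7.6]
width: 0.6
```

```bash
python3 obs.py
```

```text
16.3 [0.5156 0.051  0.0991] jaw heading -14.0 down [ 0.004 -0.001 -1.   ] F [-0.49 -0.04 -7.62] T [-0.07  0.12 -0.  ] w 0.6 [ 4.000e-02 -5.580e+01  7.700e+00 -2.814e+01  5.000e-02  1.000e-02
 -6.000e-02] dq 0.018
```

servo_tool(
  plan=[
    [[0.1,-2,0],[0,0,0]],
    [[0.3,-5,0],[0,0,0]],
    [[0.4,-8.5,0],[0,0,0]],
    [[0.6,-12,0],[0,0,0]],
    [[0.7,-15.5,0],[0,0,0]],
    [[0.9,-19,0],[0,0,0]],
    [[1,-22,0],[0,0,0]],
    [[1.1,-25,0],[0,0,0]],
    [[1.2,-27,0],[0,0,0]],
    [[1.3,-28.5,0],[0,0,0]],
    [[1.3,-28.5,0],[0,0,0]],
    [[1.3,-28.5,0],[0,0,0]],
  ],
)

```text
clock: 17.5
position: [0.528, -0.2333, 0.0982]
ee_rot: [1.388, 1.082, -1.384]
force: [-0.2, 1.0, -6.9]
width: 0.605
```

servo_tool(
  plan=[
    [[0,0,-1.5],[0,0,0]],
    [[0,0,-3],[0,0,0]],
    [[0,0,-4.5],[0,0,0]],
    [[0,0,-5.5],[0,0,0]],
    [[0,0,-6.3],[0,0,0]],
    [[0,0,-6.8],[0,0,0]],
    [[0,0,-7.1],[0,0,0]],
    [[0,0,-7.2],[0,0,0]],
    [[0,0,-7.2],[0,0,0]],
  ],
)

```text
clock: 18.4
position: [0.5282, -0.2334, 0.0264]
ee_rot: [1.388, 1.082, -1.384]
force: [0.0, 0.3, -6.9]
width: 0.606
```

```bash
python3 - <<'E'
import obs
from h import *
p=obs.arm.get_image('top');cv2.imwrite('pics/t6.png',p['frame'])
E
```

```text
18.4 [ 0.5282 -0.2334  0.0264] jaw heading -14.0 down [ 0.003 -0.    -1.   ] F [ 0.03  0.27 -6.94] T [-0.11  0.04 -0.05] w 0.606 [-2.000e-02 -6.684e+01  9.990e+00 -2.412e+01 -6.000e-02  1.000e-02
  2.000e-02] dq 0.005
```

View pics/t6.png

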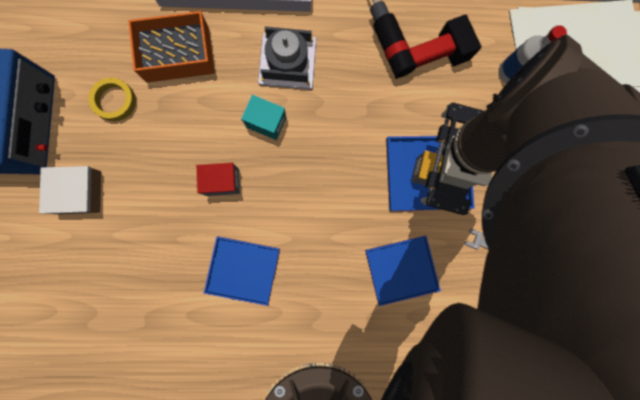

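The box hangs over the tray middle at (430,172), and red is back at (217,179). Box bottom should touch at TCP z≈0.0245, so lower in small steps.

servo_tool(
  plan=[
    [[0,0,-0.05],[0,0,0]],
    [[0,0,-0.1],[0,0,0]],
    [[0,0,-0.15],[0,0,0]],
    [[0,0,-0.2],[0,0,0]],
    [[0,0,-0.25],[0,0,0]],
    [[0,0,-0.25],[0,0,0]],
  ],
)

```text
clock: 19.05
position: [0.5283, -0.2334, 0.0245]
ee_rot: [1.389, 1.082, -1.383]
force: [-2.9, 1.9, 3.5]
width: 0.602
```

```bash
python3 obs.py
```

```text
19.05 [ 0.5283 -0.2334  0.0245] jaw heading -14.0 down [ 0.004  0.    -1.   ] F [-2.9   1.93  3.53] T [0.33 0.7  0.02] w 0.602 [ 4.500e-01 -6.243e+01  9.600e+00 -2.361e+01 -1.100e-01 -1.220e+00
 -1.000e-02] dq 0.002
```

Seated on the tray floor (force reversed to +3.5 N). Release, rise and move aside.

servo_tool(
  plan=[
    [[0,0,0],[0,0,0]],
    [[0,0,0],[0,0,0]],
    [[0,0,0],[0,0,0]],
    [[0,0,0],[0,0,0]],
    [[0,0,0],[0,0,0]],
    [[0,0,0],[0,0,0]],
  ],
  grip=0.95,
)

```text
clock: 19.65
position: [0.5284, -0.2334, 0.0245]
ee_rot: [1.389, 1.081, -1.383]
force: [0.2, -1.0, -0.5]
width: 0.949
```

servo_tool(
  plan=[
    [[0,0,1.5],[0,0,0]],
    [[0,0,4],[0,0,0]],
    [[0,0,8],[0,0,0]],
    [[0,0,12],[0,0,0]],
    [[-2,4,14],[0,0,0]],
    [[-5,8,15],[0,0,0]],
    [[-8,12,15],[0,0,0]],
    [[-10,16,15],[0,0,0]],
    [[-10,20,15],[0,0,0]],
    [[-10,22,15],[0,0,0]],
    [[-10,22,15],[0,0,0]],
  ],
)

```text
clock: 20.75
position: [0.4285, -0.0105, 0.1755]
ee_rot: [1.387, 1.085, -1.378]
force: [0.5, -0.7, 0.4]
width: 0.949
```

```bash
python3 - <<'E'
import obs
from h import *
t=obs.arm.get_image('top');s=obs.arm.get_image('scene')
cv2.imwrite('pics/t7.png',t['frame']);cv2.imwrite('pics/s7.png',s['frame'])
E
```

```text
20.75 [ 0.4285 -0.0105  0.1755] jaw heading -13.7 down [ 0.005  0.002 -1.   ] F [ 0.5  -0.73  0.43] T [-0.07  0.12 -0.01] w 0.949 [ -1.35 -33.32   1.04 -28.25  -0.18   0.    -0.96] dq 0.063
```

View pics/t7.png

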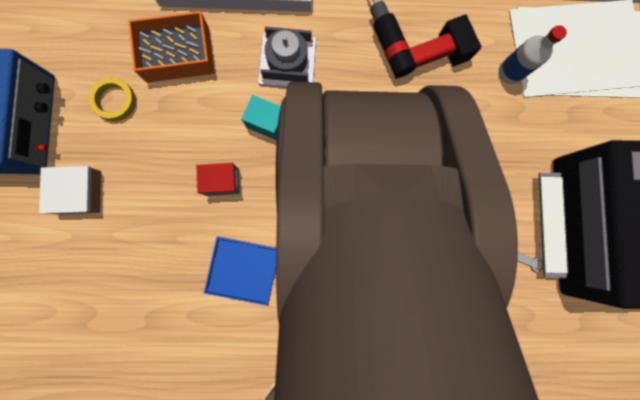

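View pics/s7.png

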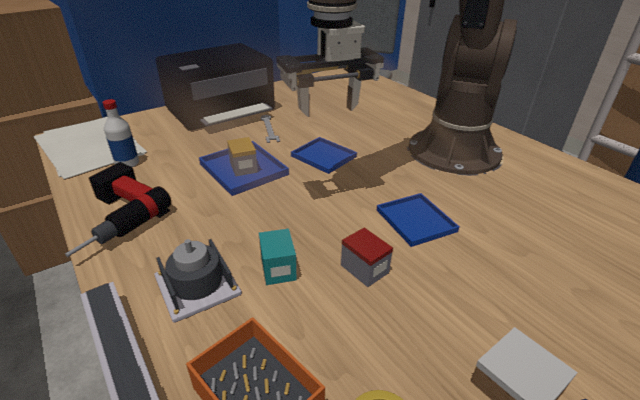

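The scene view shows the yellow box upright mid-tray at (243,157), and red upright at its start (367,256). The top view shows red at (217,179), unchanged; the arm hides the tray there. Hand in.

```bash
python3 -c "
from cell import arm
print(arm.sign_off())"
```

```text
the job is handed in; nothing more can be done
None
```

The yellow-lidded box is the heavier one. It now stands in the middle of the largest blue tray, and the red-lidded box is back where it started. I handed the job in at about 21 s; no verdict is reported.

- **Weights:** I lifted each box about 80 mm, yellow first, then red. Yellow read about 7.1 N (0.72 kg, so it holds the hub) and red about 2.5 N (0.25 kg, the plug).
- **Tray:** The tray I used measured 158 × 180 mm at (0.528, -0.234). The other two were 130 × 115 mm.
- **Placing:** At release the gripper was within about 1 mm of the measured tray centre. The force had reversed, showing the box was standing on the tray floor.
- **Last checks:** The final scene picture shows both boxes upright, yellow mid-tray and red at its start pixel. In the final top view red is also unchanged, but the arm hid the tray, so yellow's final position is confirmed from the scene view only. No check disagreed.

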